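Load a crank arm into the marking station and fire it with the treadle

ROBOT

A 6-joint arm with a two-finger parallel gripper is mounted at the origin on the work surface. World frame = base frame: x ahead of the robot, y to its left, z up, the work surface at z = 0. Lengths are in m, angles in rad, forces in N, time in s.
With the tool pointing down it reaches from about 0.3 to 0.875 m from the base axis. Payload 6.4 kg.
Tool frame: the origin (TCP) lies on the centre line of the jaws, within the pads' length; the fingertips stand 19 mm ahead of it and the grasp point (between the pads) is the TCP; z points along the fingers, y is the line along which they close (so a half turn about z gives the same grasp; the last joint's range is limited). The gripper opens to 85 mm and grips with 20 to 120 N. Pads are 22 mm wide; open, the fingers measure 114 mm over their backs; the gripper's body (76 mm by 85 mm) begins 54 mm behind the grasp point. The pads swing forward as they close: fully open they stand 13 mm farther back than shut.
Start: joints at [-1.543, 0.181, 1.607, -0, 1.354, -0.206], TCP at [0.133, -0.559, 0.25] pointing down, gripper open.
Joint ranges: [-2.99, 2.99], [-0.89, 2.07], [0.3, 2.58], [-1.14, 4.28], [0, 2.63], [-3.12, 3.12]. Speed limits (rad/s): [2.57, 2.57, 3.01, 3.14, 3.14, 3.14].

INTERFACE

Orientations are given as a unit quaternion [x, y, z, w].
In Python, from rig import robot gives the robot as it stands. The module is installed in compiled form; this text tells all that it offers. Calls block until the motion is done:
- robot.reach(position, orientation): joint-space move of the TCP to a pose.
- robot.move_l(position, speed=0.15, orientation=None, force_limit=None): straight line of the TCP; orientation=None keeps the orientation; speed is the mean speed in m/s. With force_limit (N) it stops when the force on the tool has changed by that much, and returns True; else False.
- robot.goto_joints(angles): joint-space move.
- robot.command_gripper(opening, effort=None): finger opening in m; effort is the grip in N (None keeps the last); returns when the fingers have stopped.
- robot.dwell(seconds).
- robot.solve_ik(position, orientation): joint angles nearest the present ones, or None.
- robot.read_state(): the state.
- robot.snapshot(name): name is "scene" or "side" or "wrist"; returns the picture (420x560x3 uint8, blue, green, red); there is no depth.
- robot.camera_info(name): a dict with "fx", "fy", "cx", "cy" (pixels), "R" (3x3) and "t" (3): a world point X has camera coordinates R X + t. Camera axes: x right, y down, z forward; pixel columns grow to the right and rows downward; lengths in m; the calibration is good to about 2 mm. The wrist camera is an equidistant fisheye: a pixel r from the principal point sees the ray r / f radians off the axis. A picture is of the moment at which its call begins: read the wrist's pose just before it. camera_info takes no time and is no camera call; for the wrist camera it gives the pose at the moment of the call.
A pose or a line that the arm cannot do raises robot.PlanningError and nothing moves.
- robot.hand_in(): hands the job in; it is judged then, once.
The state is a dict: "clock": time; "joint_positions": joint angles; "qvel": joint speeds; "tau": joint torques, N m; "tool_pos": TCP position; "tool_rot": TCP orientation; "force": force on the tool from outside, world axes, zero at the start; "ft_torque": the same for the moment, N m; "width": finger opening in m; "grip_force": force on a finger pad.
Only numpy, scipy, OpenCV 4.12 (cv2) and the standard library are available. Lean on these libraries where they do the work, as an engineer would, in place of code of your own. Each camera call takes 0.05 s, during which the arm holds its last target. There are 200 camera calls.

TASK

Mark the bicycle crank arm at the bench marking station: swing the hinged marking arm well clear of the cradle, then lay the crank arm gently flat in the cradle between its lugs, big end towards the cradle's end plate. Swing the marking arm back over the crank until it is fully home against its stop, and only then press the spring treadle down to its stop for about a second and let it come right up again, leaving the crank in the cradle and the arm home. Leave the wrench, spray can and jar alone.

Things in the scene. Friction and masses are not known exactly. Their poses are not given: they have to be found in the camera images.
- cradle: Fixed marking station. Origin on the bench under the centre of the cradle bed; z up, x along the bed to its end plate. Dark steel bed 250 (x) x 90 (y) x 30 mm high. The end plate stands across the bed at x = 112 to 122 mm, 60 wide, 26 above the bed top. The pillar (40 mm diameter, foot 72 mm) stands at x = 170, y = 140 mm.
- cradle_seat (a point): Centre of the bed's top, 30 mm above the bench, where the middle of the crank's underside belongs; axes as cradle. Around it four bright steel lugs, 12 mm high, at x = +-42, y = +-22 mm (each 14 along x, 10 along y), leave a channel 34 mm wide along x; fingers fit between the lug pairs (|x| < 35 mm).
- swing_arm (a joint): Hinge of the marking arm about the vertical pillar axis, rad. 0 = home against its stop, marking head right over the cradle; grows as the arm swings clockwise seen from above (to the robot's left) up to 1.45 at the outer stop; about 1 is well clear. Stays where left; about 1 N at the grip moves it. Starts over or nearly over the cradle.
- swing_arm_grip (a point): Centre of the upright black cylindrical grip on the arm's free end: 28 mm diameter, from 155 to 215 mm above the bench (this point at 185), 280 mm from the pillar axis. z up, x outward along the arm.
- swing_arm_hinge (a point): Pillar axis at the height of the arm bar (144 mm). The arm, a white bar 32 wide, 133 to 155 mm above the bench, turns about the vertical through it. Under the bar, 220 mm from the axis, the laser head (56 x 50, underside at 103 mm) has a lens barrel down to 80 mm. On the bar, 75 to 165 mm from the axis, a box up to 185 mm.
- crank: Loose aluminium crank arm, 199 mm long, about 0.3 kg, lying flat. Origin at the underside, midway between its two round ends; x points to the big end, z up. Bar 26 mm wide (y), 20 thick, to be gripped across its middle; big end 48 mm diameter, 26 thick, centred at x = 79; small end 34 mm diameter, 20 thick, at x = -79. Undersides are flush.
- crank_big (a point): Centre of the crank's big round end, 13 mm above its underside.
- treadle (a joint): Hinge of the spring treadle, rad. 0 = up, 0.25 = down on its stop; springs back. About 3 N at the pad starts it, about 7 N at the stop. It is the trigger of the marking head.
- treadle_pad (a point): Top of the 60 mm square rubber pad near the treadle's free end, where to press; z is the plate's normal. Steel plate 148 x 66 mm on a base 170 x 90 x 6 mm, free end towards the robot. The pad point is about 63 mm above the bench when up, 34 mm when down; 120 mm from the hinge.
- treadle_hinge (a point): Middle of the treadle's hinge axis, at the end of the treadle away from the robot, 22 mm above the bench.
- wrench: Bystander: loose steel wrench 200 mm long lying on the bench, near the crank. Origin at its middle, underside.
- spray: Bystander: upright spray can, 60 mm diameter, 170 mm tall; origin at its underside.
- jar: Bystander: upright jar, 70 mm diameter, 70 mm tall; origin at its underside.
Things that resemble listed ones, but are neither listed nor needed, are in the scene too. Leave any turquoise or yellow look-alike of the part that bears treadle alone. Of the things that look like the crank, take the one that is farthest from the robot's base at the start.

How it is judged:
On the way, in this order (a step that is already met when the one before it is completed fails the run):
1. the marking arm is swung well clear of the cradle (0.95 rad or more) (value of joint swing_arm above 0.95 rad), for 0.1 s.
2. the crank lies in the cradle, big end to the end plate, released, the arm still clear (x of crank in the frame of cradle between -0.014 and 0.014 m and y of crank in the frame of cradle between -0.009 and 0.009 m and z of crank in the frame of cradle between 0.026 and 0.035 m and x of crank_big in the frame of cradle above 0.055 m and angle between the x axis of crank and the x axis of cradle, either way round below 0.17 rad and angle between crank's own z axis and vertical below 0.08 rad and value of joint swing_arm above 0.95 rad and contact force between the fingers and crank below 0.2 N), for 0.2 s.
3. the arm is back home (under 0.06 rad) over the seated crank (x of crank in the frame of cradle between -0.014 and 0.014 m and y of crank in the frame of cradle between -0.009 and 0.009 m and z of crank in the frame of cradle between 0.026 and 0.035 m and x of crank_big in the frame of cradle above 0.055 m and angle between the x axis of crank and the x axis of cradle, either way round below 0.17 rad and angle between crank's own z axis and vertical below 0.08 rad and value of joint swing_arm below 0.06 rad), for 0.1 s.
4. the treadle is held down at its stop (0.225 rad or more) for half a second, arm home and crank seated (all of step 3 and value of joint treadle above 0.225 rad), for 0.5 s.
At the end, for the whole second after the job is handed in: The crank lies at rest, flat, in the cradle between the lugs (within 14 mm along, 9 mm across, 0.17 rad), big end towards the end plate; the marking arm is home (under 0.06 rad); the treadle is up again (under 0.04 rad) (all of step 3 and value of joint treadle below 0.04 rad and contact force between the fingers and crank below 0.2 N and linear speed of crank below 0.02 m/s); the robot touches nothing.
It fails at once if the treadle is pressed (over 0.12 rad) while the arm is not home (over 0.15 rad) (value of joint treadle above 0.12 rad and value of joint swing_arm above 0.15 rad).
It fails at once if the crank is dropped: it falls faster than 0.6 m/s (some 20 mm of fall) out of the fingers (linear speed of crank above 0.6 m/s and contact force between the fingers and crank below 0.2 N).
It fails at once if a bystander is moved more than 40 mm or knocked over (distance of any of wrench, spray, jar from where it was at the start of the episode above 0.04 m or angle between any of spray, jar's own z axis and vertical above 0.4 rad).
It also fails if it takes over 72 s, if anything falls off the work surface, if the arm or the gripper's body presses on something with over 40 N, if the wrist force passes 120 N, or if a joint passes its speed limit or range.

## Working session

There is one attempt and no reset: what is moved stays moved. The work goes in short steps, each a Python script; the robot and the scene stay as the last script left them, time stands still between calls to the robot, and variables do not carry over. Pictures are saved under pics/ and viewed, at most 10 in all, crops included, and the job is handed in when it is done.

```bash
mkdir -p pics; cat > h.py <<'E'
import numpy as np, cv2
from rig import robot
def ray(cam,uv):
    c=robot.camera_info(cam) if isinstance(cam,str) else cam
    d=np.array([(uv[0]-c["cx"])/c["fx"],(uv[1]-c["cy"])/c["fy"],1.0])
    R=np.array(c["R"]);t=np.array(c["t"])
    return -R.T@t, R.T@d
def at_z(cam,uv,z):
    o,d=ray(cam,uv); return o+d*(z-o[2])/d[2]
def proj(cam,X):
    c=robot.camera_info(cam); p=np.array(c["R"])@np.array(X)+np.array(c["t"])
    return np.array([c["fx"]*p[0]/p[2]+c["cx"],c["fy"]*p[1]/p[2]+c["cy"]])
def down(yaw):  # tool down; tool x axis at world angle yaw
    return [float(np.cos(yaw/2)),float(np.sin(yaw/2)),0.0,0.0]
E
python3 - <<'E'
from h import *
for n in("scene","side"):
    im=robot.snapshot(n); cv2.imwrite(f"pics/raw_{n}.png",im)
    cv2.imwrite(f"pics/{n}.png",cv2.resize(im,(800,600),interpolation=cv2.INTER_CUBIC))
    o,d=ray(n,(280,210)); print(n,o,d)
s=robot.read_state();print(s["clock"],s["tool_rot"])
E
```

```text
scene [ 1.37090559 -0.43392857  1.02007806] [-0.6495174   0.35678965 -0.67145388]
side [-0.36471109  0.8115759   0.79926084] [ 0.66295846 -0.554932   -0.50290868]
0.1 [ 9.93173842e-01  1.16640749e-01  7.11410794e-05 -8.06762048e-04]
```

View pics/scene.png

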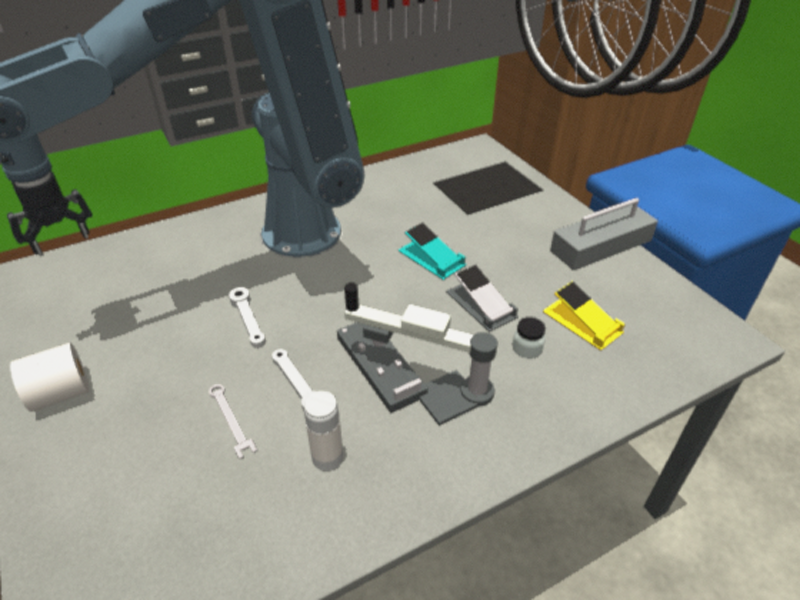

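View pics/side.png

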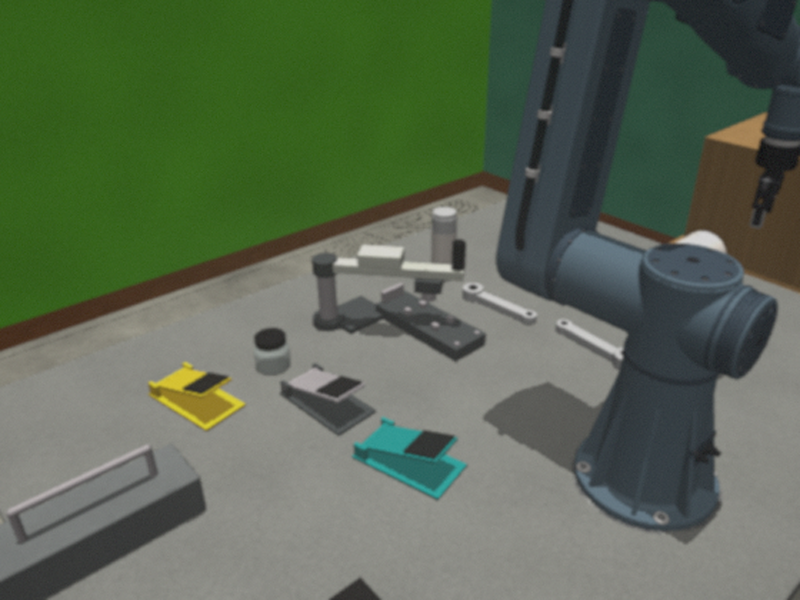

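Scene view (800x600 px): the crank look-alikes are A at (247,317), nearer the base, and B with its small end at (280,355) and its big end hidden behind the can at (320,420). In the side view B's big end is at (472,291). B fits because it is farthest from the base. The grey treadle has its pad at (474,278); the turquoise and yellow ones are look-alikes. The open-jawed item at (233,420) is the wrench. Next I'll enlarge both views to measure.

```bash
python3 - <<'E'
import cv2
a=cv2.imread("pics/raw_scene.png")[175:325,185:385]
cv2.imwrite("pics/c1.png",cv2.resize(a,None,fx=4,fy=4,interpolation=cv2.INTER_CUBIC))
a=cv2.imread("pics/raw_side.png")[140:290,190:390]
cv2.imwrite("pics/c2.png",cv2.resize(a,None,fx=4,fy=4,interpolation=cv2.INTER_CUBIC))
E
```

```text
(no output)
```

View pics/c1.png

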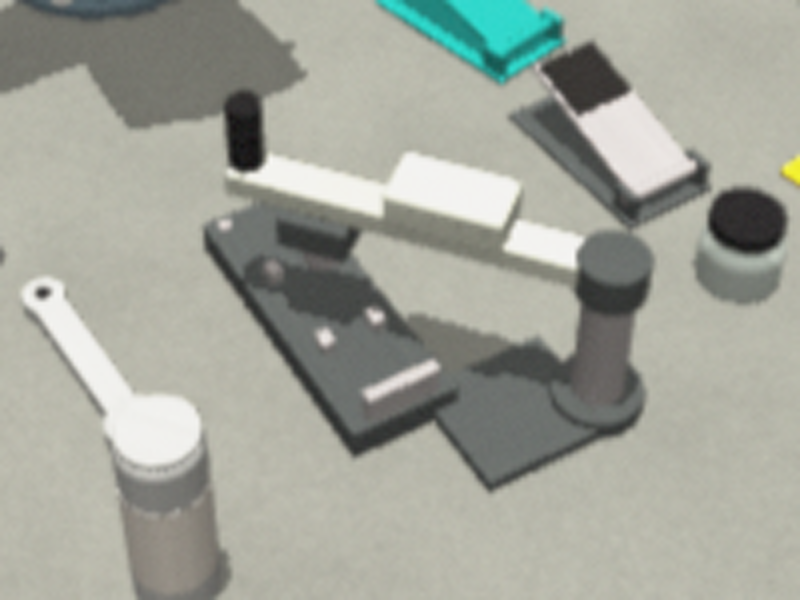

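View pics/c2.png

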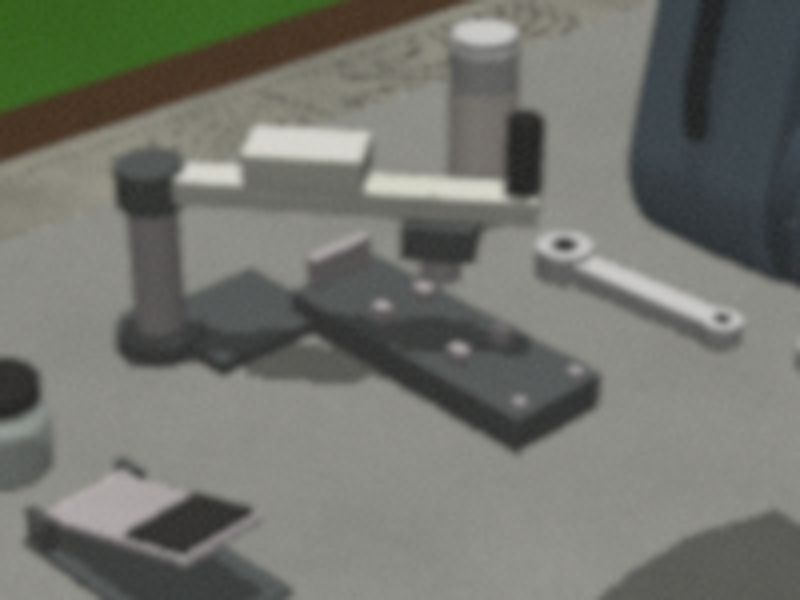

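Crop 1: the bed's corners are at (207,232), (355,437) and (457,392), the +x lugs at (325,335) and (375,314), the grip top at (244,97) and the pad at (588,78). Crop 2: crank B's big eye is at (565,244) and its small eye at (722,320). B has round eyes at both ends, so it is a crank and not the wrench.

```bash
python3 - <<'E'
from h import *
np.set_printoptions(precision=4,suppress=True)
A=lambda u,v:("scene",((u+.5)/4-.5+185,(v+.5)/4-.5+175))
B=lambda u,v:("side",((u+.5)/4-.5+190,(v+.5)/4-.5+140))
L=[("small A",A(43,292),.02),("small B",B(722,320),.02),("big B",B(565,244),.026),
("lug A+ -",A(325,333),.042),("lug A++",A(375,314),.042),("lug B ++",B(381,305),.042),("lug B+-",B(424,286),.042),("lug B -+",B(457,348),.042),("lug B --",B(500,330),.042),
("bedcorner A -x-y",A(207,232),.03),("bed A +x-y",A(355,437),.03),("bed A ++",A(457,392),.03),
("bed B -x+y",B(517,428),.03),("bed B -x-y",B(600,378),.03),("bed B ++",B(297,300),.03),
("grip A",A(244,97),.215),("grip B",B(526,115),.215),("pad A",A(588,78),.063),("pad B",B(190,523),.063),
("spray A",A(153,430),.17),("spray B",B(485,32),.17),("jar A",A(747,215),.07),("jar B",B(10,380),.07)]
for n,(c,uv),z in L: print(n,at_z(c,uv,z)[:2])
print("wrench",at_z("scene",(217*.7,390*.7),0),at_z("scene",(245*.7,450*.7),0))
print("A crank",at_z("scene",(239*.7,295*.7),0.02),at_z("scene",(258*.7,340*.7),0.02))
for n,(c,uv) in (("pilltop",A(615,258)),("pilltop",B(150,160))):
  print(n,at_z(c,uv,.185)[:2])
E
```

```text
small A [ 0.432  -0.2231]
small B [ 0.4298 -0.2202]
big B [ 0.5896 -0.2082]
lug A+ - [ 0.5938 -0.0549]
lug A++ [ 0.5948 -0.0125]
lug B ++ [ 0.5961 -0.0119]
lug B+- [ 0.5957 -0.0561]
lug B -+ [ 0.5117 -0.0135]
lug B -- [ 0.5088 -0.055 ]
bedcorner A -x-y [ 0.442  -0.0849]
bed A +x-y [ 0.6831 -0.0767]
bed A ++ [0.6821 0.0092]
bed B -x+y [0.4198 0.0138]
bed B -x-y [ 0.4255 -0.077 ]
bed B ++ [0.661  0.0194]
grip A [ 0.5033 -0.0704]
grip B [ 0.5076 -0.0739]
pad A [0.4581 0.2713]
pad B [0.4474 0.2752]
spray A [ 0.7158 -0.2352]
spray B [ 0.7144 -0.2314]
jar A [0.6643 0.283 ]
jar B [0.6553 0.2784]
wrench [ 0.4498 -0.372   0.    ] [ 0.6232 -0.3665  0.    ]
A crank [ 0.2    -0.2412  0.02  ] [ 0.3692 -0.2503  0.02  ]
pilltop [0.7407 0.0924]
pilltop [0.6778 0.135 ]
```

Cradle: the four lugs and the corners agree on (0.553, -0.034) with yaw about 0, and the lug pitch measures 84 by 43 mm as given. That puts the pillar at (0.723, 0.106) and the home grip at (0.507, -0.072). The measured grip is (0.505, -0.072), so the arm starts practically home. Crank B measures 159 mm between eyes (158 given), with centre (0.510, -0.215) and yaw 0.085. Next I'll swing the arm clear.

```bash
cat >> h.py <<'E'
C=np.array([.553,-.034]); P=C+[.170,.140]; A0=np.arctan2(-.14,-.17)
def grip(th,z=.200):
    a=A0-th
    return [*(P+.28*np.array([np.cos(a),np.sin(a)])),z], down(a+np.pi)
def st(): 
    s=robot.read_state(); print(round(s["clock"],2),np.round(s["tool_pos"],4),np.round(s["force"],1),s["width"],s["grip_force"])
E
python3 - <<'E'
from h import *
p,q=grip(.0); robot.reach([p[0],p[1],.30],q)
robot.command_gripper(.065,20)
robot.move_l(p,.12); st()
robot.command_gripper(.036,20); st()
for th in (.3,.6,.9,1.15):
    p,q=grip(th); robot.move_l(p,.12,q)
st()
robot.command_gripper(.065); robot.move_l([p[0],p[1],.30],.2); st()
cv2.imwrite("pics/s2.png",cv2.resize(robot.snapshot("scene")[140:380,100:420],(800,600),interpolation=cv2.INTER_CUBIC))
E
```

```text
3.62 [ 0.5074 -0.0722  0.2008] [ 0.6 -0.   0.8] 0.06517482821066048 0.0
4.02 [ 0.507  -0.072   0.2003] [ 0.7  0.  -0.6] 0.0363479677159806 0.0
7.3 [0.472  0.23   0.1998] [ 0.4  0.2 -1.1] 0.03611797223341416 0.0
8.34 [0.4718 0.2305 0.299 ] [-0.1 -0.5 -0.2] 0.06461963207864421 0.0
```

View pics/s2.png

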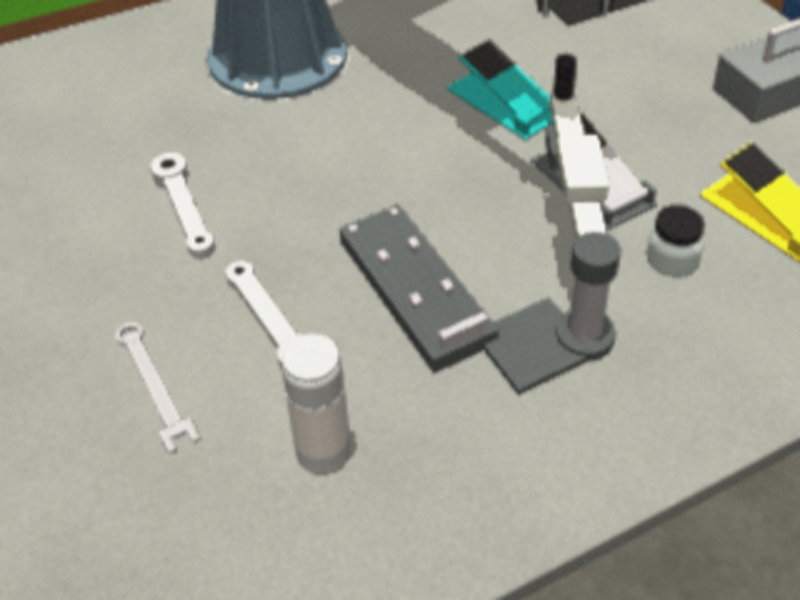

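The arm is clear (grip top at (565,62)) and the cradle is fully visible, with lugs at (383,255), (413,243), (415,299) and (447,285). Crank B, behind the can, is the right one. I'll re-measure the lugs, then grasp the crank.

```bash
python3 - <<'E'
from h import *
np.set_printoptions(precision=4,suppress=True)
f=lambda u,v,z:at_z("scene",((u+.5)/2.5-.5+100,(v+.5)/2.5-.5+140),z)[:2]
for a in((383,254),(413,242),(415,298),(447,284)):print("lug",f(*a,.042))
for a in((340,235),(395,208),(497,324)):print("bed",f(*a,.03))
g=f(565,62,.215)-P; print("theta",(A0-np.arctan2(g[1],g[0]))%(2*np.pi),np.hypot(*g))
q=down(.085)
robot.reach([.510,-.215,.15],q)
robot.command_gripper(.07)
print(robot.move_l([.510,-.215,.024],.1,force_limit=8)); st()
robot.command_gripper(.02,50); st()
robot.move_l([.510,-.215,.14],.1); st()
i=robot.camera_info("wrist");print(i["fx"],i["R"],i["t"],i["cx"],i["cy"])
cv2.imwrite("pics/w1.png",robot.snapshot("wrist"))
cv2.imwrite("pics/side2.png",robot.snapshot("side"))
E
```

```text
lug [ 0.513  -0.0592]
lug [ 0.5121 -0.0165]
lug [ 0.5971 -0.0573]
lug [ 0.5956 -0.0125]
bed [ 0.4454 -0.0888]
bed [ 0.4341 -0.0037]
bed [0.6706 0.0147]
theta 1.1289831630655147 0.27698670277955884
False
11.75 [ 0.5105 -0.2154  0.0247] [ 0.1 -1.3  0.2] 0.07013494324312626 0.0
12.22 [ 0.5104 -0.2153  0.0245] [-1.1 -0.5  4. ] 0.024515333984377077 50.629706382751465
13.53 [ 0.5095 -0.2147  0.1391] [ 0.1  0.1 -3.6] 0.024633397109489776 49.78641450405121
325.19226210127806 [[ 0.0855 -0.9963 -0.0023]
 [-0.9434 -0.0817  0.3215]
 [-0.3206 -0.0253 -0.9469]] [-0.2579  0.4569  0.4337] 278.94040041747564 208.01897221624094
```

View pics/w1.png

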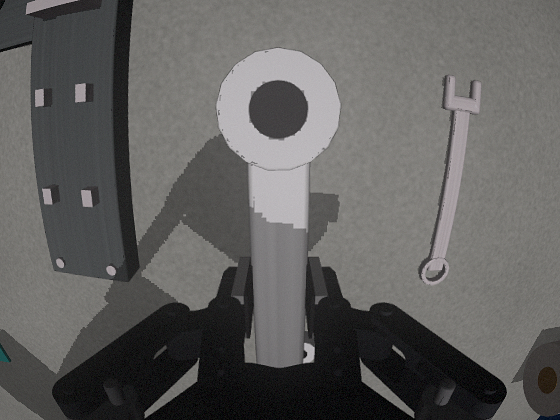

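The crank is held (24.6 mm wide, weight 3.6 N) with its big eye at (278,109), forward. The lugs are at (80,92), (39,97), (86,197) and (48,195). I'll locate them with the fisheye model.

```bash
cat >> h.py <<'E'
def fish(uv,z):
    c=robot.camera_info("wrist"); R=np.array(c["R"]);t=np.array(c["t"])
    d=np.array([uv[0]-c["cx"],uv[1]-c["cy"]]); r=np.hypot(*d); a=r/c["fx"]
    v=R.T@np.array([*(d/r*np.sin(a)),np.cos(a)]); o=-R.T@t
    return (o+v*(z-o[2])/v[2])[:2]
E
python3 - <<'E'
from h import *
np.set_printoptions(precision=4,suppress=True)
L=[fish(a,.042) for a in((80,92),(39,97),(86,197),(48,195))]
for l in L: print(l)
print("mean",np.mean(L,0))
b=fish((278,109),.139-.0245+.026); s=robot.read_state()["tool_pos"][:2]
d=b-s; print("eye",b,"rel",np.hypot(*d),np.arctan2(d[1],d[0]))
E
```

```text
[ 0.5968 -0.0563]
[ 0.5954 -0.0122]
[ 0.5132 -0.0586]
[ 0.5119 -0.0163]
mean [ 0.5543 -0.0359]
eye [ 0.5892 -0.2083] rel 0.07998318280141838 0.07972038433774081
```

```bash
python3 - <<'E'
s=open("h.py").read()
s=s.replace("C=np.array([.553,-.034]); P=C+[.170,.140]; A0=np.arctan2(-.14,-.17)",
"C=np.array([.5543,-.0359]); Y=.036; P=C+np.array([[np.cos(Y),-np.sin(Y)],[np.sin(Y),np.cos(Y)]])@[.170,.140]; A0=np.arctan2(-.14,-.17)+Y")
open("h.py","w").write(s)
E
python3 - <<'E'
from h import *
q=down(Y); x,y=C-[.001,0]
robot.move_l([x,y,.14],.12,q)
robot.move_l([x,y,.075],.08); st()
print(robot.move_l([x,y,.0525],.02,force_limit=3)); st()
robot.command_gripper(.045); robot.dwell(.2); st()
robot.move_l([x,y,.13],.1)
e=robot.snapshot("wrist"); cv2.imwrite("pics/w2.png",e)
robot.command_gripper(.045)
E
```

```text
16.27 [ 0.5538 -0.036   0.0755] [-0.6  0.5 -2.8] 0.024542033248215554 49.79196846485138
True
17.21 [ 0.5531 -0.0359  0.0546] [-0.3  0.2  6.2] 0.02458406593734264 50.67365527153015
17.74 [ 0.5516 -0.0355  0.0532] [ 0.1 -0.9 -0.3] 0.04501512879381229 0.0
```

View pics/w2.png

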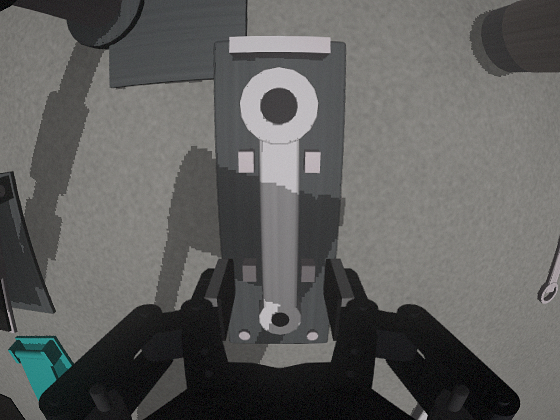

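The crank lies flat between the lugs with its big eye at (279,105), towards the plate. I'll check the numbers, then swing the arm home.

```bash
python3 - <<'E'
from h import *
np.set_printoptions(precision=4,suppress=True)
b=fish((279,105),.056);s=fish((280,319),.05);print("crank offset",(b+s)/2-C,b-s)
g=at_z("scene",((565+.5)/2.5-.5+100,(62+.5)/2.5-.5+140),.215)[:2]-P
th=(A0-np.arctan2(g[1],g[0]))%(2*np.pi); print(th,np.hypot(*g))
p,q=grip(th); robot.move_l([.5536,-.0359,.30],.2); robot.reach([p[0],p[1],.30],q); robot.command_gripper(.07)
print(robot.move_l(p,.12,force_limit=8)); robot.command_gripper(.036,20); st()
for t in (.85,.55,.3,.1):
    p,q=grip(t); robot.move_l(p,.12,q); 
st()
p,q=grip(-.08); print(robot.move_l(p,.04,q,force_limit=6)); st()
robot.dwell(.2); robot.command_gripper(.065); 
s=robot.read_state()["tool_pos"]; robot.move_l([s[0],s[1],.30],.2); st()
robot.reach([.453,.20,.30],down(0)); 
cv2.imwrite("pics/s3.png",cv2.resize(robot.snapshot("scene")[150:300,190:390],(800,600),interpolation=cv2.INTER_CUBIC))
E
```

```text
crank offset [-0.0003 -0.0009] [0.1587 0.0066]
1.1572738647613843 0.2717539477298184
False
22.77 [0.465  0.2275 0.2002] [-0.3  0.2  0.7] 0.03612037126006093 0.0
25.84 [ 0.4916 -0.053   0.1998] [0.1 0.1 0.6] 0.03586970308294826 0.0
True
26.65 [ 0.5121 -0.077   0.1993] [ 0.  -0.1 -0.2] 0.03589275116599556 0.06430393550544977
27.9 [ 0.511  -0.0764  0.299 ] [-0.4 -0.1 -0.6] 0.06491966986608234 0.0
```

View pics/s3.png

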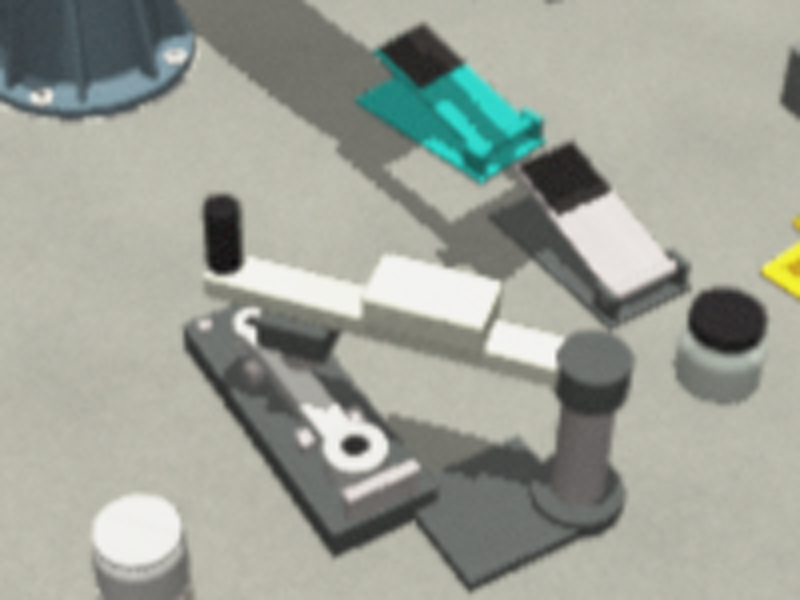

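The arm is home: the grip top at (222,202) is at its starting pixel, and the push stopped on force 3 mm past the home point, which is the slack in the finger cage. The crank is still seated below it, with its big eye at (355,445). Next I'll press the grey treadle's pad at (566,178).

```bash
python3 - <<'E'
from h import *
q=down(0); x,y=.453,.273
robot.command_gripper(0.0,20)
robot.reach([x,y,.14],q)
print(robot.move_l([x,y,.06],.05,force_limit=2)); st()
print(robot.move_l([x,y,.040],.03,force_limit=13)); st()
robot.dwell(.9); st()
cv2.imwrite("pics/side3.png",cv2.resize(robot.snapshot("side")[220:320,160:300],(800,571),interpolation=cv2.INTER_CUBIC))
E
```

```text
True
31.59 [0.4523 0.2728 0.0801] [0.3 0.5 3.8] 0.00011758995439829184 1.626777034252882
True
32.52 [0.4512 0.2728 0.0524] [-3.1 -0.9  8.8] 0.00042858772976741953 4.168283517938107
33.42 [0.4512 0.2728 0.0524] [-2.1 -1.4  9.9] -0.00024052634877068198 4.489050102420151
```

View pics/side3.png

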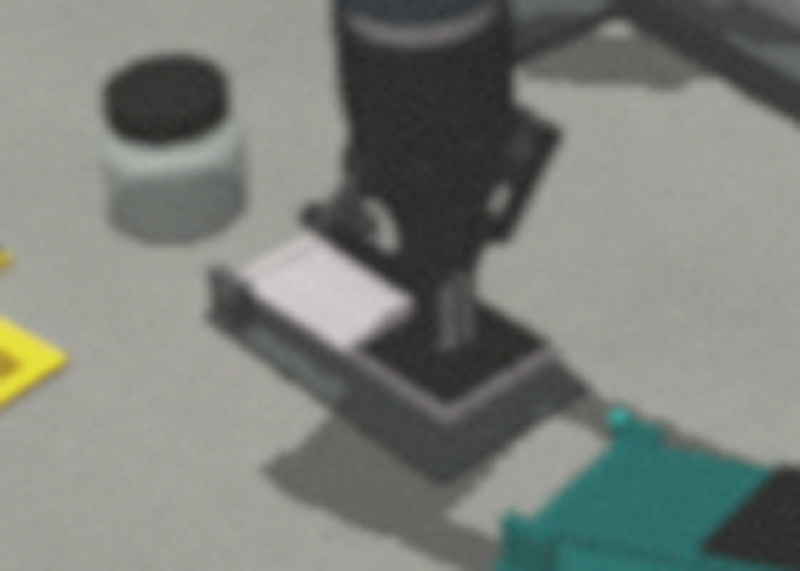

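The finger is centred on the grey pad at (455,345) with the plate flat. The tip is at 33 mm (34 expected at the stop) and the force is 9.9 N, so it is on its stop. I'll hold briefly, release and check the end state.

```bash
python3 - <<'E'
from h import *
robot.dwell(.3)
robot.move_l([.453,.273,.10],.05); robot.move_l([.453,.273,.25],.2); robot.dwell(.3); st()
robot.reach([.40,.33,.35],down(0))
cv2.imwrite("pics/s4.png",cv2.resize(robot.snapshot("scene")[150:300,190:390],(800,600),interpolation=cv2.INTER_CUBIC))
E
```

```text
36.08 [0.4526 0.2728 0.249 ] [ 0.3 -0.6  0.6] 0.0005040679366321071 0.0
```

View pics/s4.png

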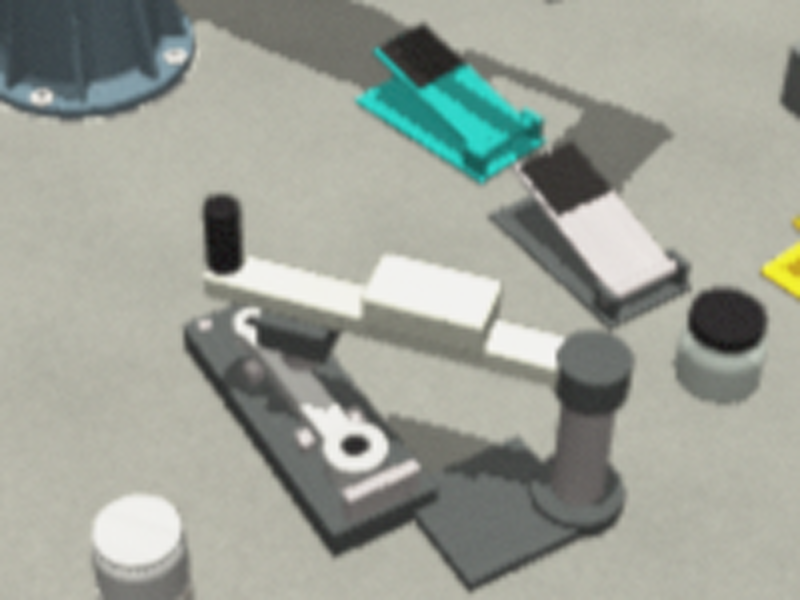

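The treadle is up again (pad at (566,178), as before), the arm is home (grip top at (222,202)), the crank is seated (eye at (355,445)), and the robot is clear of everything.

```bash
python3 -c "
from rig import robot
print(robot.hand_in())"
```

```text
the job is handed in; nothing more can be done
None
```

The job is handed in, though no verdict came back: the crank is seated in the cradle with its big end to the end plate, the marking arm is home, the treadle was held at its stop for about a second and is up again, and the robot never came near the wrench, spray can or jar.

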